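Fetch the blue objective from the microscope carousel

ROBOT

A 6-joint arm with a two-finger parallel gripper is mounted at the origin on the work surface. World frame = base frame: x ahead of the robot, y to its left, z up, the work surface at z = 0. Lengths are in m, angles in rad, forces in N, time in s.
With the tool pointing down it reaches from about 0.35 to 0.775 m from the base axis. Payload 7.3 kg.
Tool frame: the origin (TCP) lies at the very end of the fingers, on their centre line; the grasp point (between the pads) lies 19 mm behind it (robot.pinch_z is the distance from the TCP to the grasp point, in m); z points along the fingers, y is the line along which they close (so a half turn about z gives the same grasp; the last joint's range is limited). The gripper opens to 92 mm and grips with 3 to 60 N. Pads are 19 mm wide; open, the fingers measure 130 mm over their backs; the gripper's body (75 mm by 190 mm) begins 47 mm behind the grasp point.
Start: joints at [0.991, 0.342, 1.524, -0, 1.275, -0.146], TCP at [0.221, 0.476, 0.227] pointing down, gripper open.
Joint ranges: [-2.53, 2.53], [-0.77, 2.02], [0.04, 2.7], [-1, 4.14], [0.28, 2.66], [-3.11, 3.11]. Speed limits (rad/s): [2.57, 2.57, 3.14, 3.14, 3.14, 3.14].

INTERFACE

Orientations are given as [roll, pitch, yaw] about the fixed x, y, z axes, in that order (R = Rz(yaw) Ry(pitch) Rx(roll)).
In Python, from cell import robot gives the robot as it stands.
- The arm moves only by the tool move_arm, never from a script. Its argument "motion" is a list of rows, each a list of 6 numbers: the shift along the tool's x, y, z in units of 0.1 m (1.0 is 0.1 m), then the turn, a rotation vector about the tool's x, y, z in units of pi rad (1.0 is pi rad). In form: [[dx, dy, dz, rx, ry, rz], ...]. A call has 1 to 12 rows; each row is the pose to reach, as a shift and turn from the pose commanded when the call began, along the tool's axes at that moment, turning the shorter way round; what a row does not reach only later rows make up. A row lasts 1/8 s, in which the tool goes at most 62.5 mm and 10.7 degrees, less where a joint would pass 70% of its speed; a pose out of reach is approached as far as the arm can. A call with a number of a shift or a turn outside -1 to 1 is refused whole. A call with a gripper value outside its range is refused whole. "fingers" is the opening, from -1 (shut) to 1 (fully open), set as the call begins (left out, the last holds). The fingers move at their own pace and stop on an object; "newtons" is the grip in N (left out, the last holds). Time passes only in rows, so rows that repeat a pose let the fingers close. It gives the time, the measured TCP pose, the force, the opening and the grip force at its end, in the units of the state.
- robot.observe(): the state, without advancing time (a new reading comes with each control period).
- robot.read_camera(name): name is "scene" or "top"; returns a dict with "image" (420x560x3 uint8, red, green, blue), "range_z" (420x560 float32, m along the optical axis (not along the pixel's ray), 0 where there is no reading), "vfov" (degrees; the focal length in pixels is half the picture's height over the tangent of half this angle, whatever the lens; pixels are square), "cx", "cy" (the principal point, pixels), "k1" (the pictures are not rectified: a ray, as slopes to the right and down, at radius r is drawn at 1 + k1 r^2 times it, then the intrinsics apply), "extrinsics" (4x4, takes a point from camera to world coordinates). Camera axes: x right, y up, looking along -z (the intrinsics and any distortion apply to the point x, -y, -z); pixel columns grow to the right and rows downward; lengths in m; the calibration is good to about 2 mm. A picture is of the moment at which its call begins.
- robot.hand_in(): hands the job in; it is judged then, once.
The state is a dict: "time": time; "qpos": joint angles; "qvel": joint speeds; "joint_efforts": joint torques, N m; "tool_pos": TCP position; "tool_rot": TCP orientation; "contact_force": force on the tool from outside, world axes, zero at the start; "torque": the same for the moment, N m; "opening": finger opening in m; "grip_force": force on a finger pad.
Only numpy, scipy, OpenCV 4.12 (cv2) and the standard library are available. Lean on these libraries where they do the work, as an engineer would, in place of code of your own. Each camera call takes 0.05 s, during which the arm holds its last target. There are 200 camera calls.

TASK

The microscope objective with the blue cap sits under the clear roof of the carousel: turn the carousel, which has a black knob on top, until the blue objective, still in its tray, is at the open front by the red mark. Then lift it out, set it down upright in the recess of the small wooden rest block (do not drop it in), and let go. Leave the other objectives standing in their trays.

Things in the scene. Friction and masses are not known exactly. Their poses are not given: they have to be found in the camera images.
- objective_blue: the objective to fetch: upright steel cylinder 30 mm across and 54 mm tall, about 120 g; the top 14 mm is a blue cap 29 mm across, a blue ring at 28-35 mm height. Origin: centre of its foot, z up. It starts under the roof about a fifth of a turn left or right of the front, loose in a turntable tray; grip it about 38 mm above the foot.
- knob (a point): point on the carousel's vertical axis, 123 mm above the table, where to grip its black square knob: 32 x 32 mm, faces square to this point's x and y, from 104 to 138 mm above the table. It turns the white turntable (240 mm across) either way over half a turn, no detents; friction of 0.06 N m holds it. The roof below is 92 to 96 mm up, with a slot 64 mm wide for the shaft.
- front_place (a point): fixed point 92 mm from the carousel's axis, 29 mm up: floor centre of a tray turned to the open front by the red mark. x points to the axis. The roof's front edge is 47 mm behind it. Five square grey trays, 42 mm outside, 36 inside, walls 14 mm high (top 43 mm above the table), lie every 72 degrees, 92 mm from the axis. The foot, 270 x 270 x 12 mm, is fixed; roof posts 127 mm to either side.
- rest_floor (a point): the centre of the floor of the recess in the fixed wooden rest block, 12 mm above the table. The block is 100 x 100 mm and 22 mm high, the recess 58 x 58 mm and 10 mm deep with a black lining; x and y run along its sides, z up.
- objective_yellow: an identical microscope objective but with yellow dust cap and ring; a bystander in another tray of the turntable, to stay standing there. Origin at the centre of its foot.
- objective_red: an identical microscope objective but with red dust cap and ring; a bystander in another tray of the turntable, to stay standing there. Origin at the centre of its foot.
- objective_green: an identical microscope objective but with green dust cap and ring; a bystander in another tray of the turntable, to stay standing there. Origin at the centre of its foot.
Mind the look-alikes: they are no part of the job. Several things look just like the part that bears rest_floor: the one meant starts farthest from the robot's base.

How it is judged:
By the outcome, as a careful person would: the job done as asked, in the order asked, and still so for the second after the job is handed in, with the robot touching nothing.
It also fails if it takes over 48 s, if anything falls off the work surface, if the arm or the gripper's body presses on something with over 40 N, if the wrist force passes 120 N, or if a joint passes its speed limit or range.

## Working session

There is one attempt and no reset: what is moved stays moved. The work goes in short steps, Python scripts to look and compute and a tool call to move; the robot and the scene stay as the last step left them, time stands still between calls to the robot, and variables do not carry over. Pictures are saved under pics/ and viewed, at most 10 in all, crops included, and the job is handed in when it is done.

Besides the shell and the picture viewer there is one more tool, called after "Emit:" as name([rows], argument=value, ...), one row to a line, values as JSON. move_arm: Moves the arm, as the interface text tells. Shifts and turns lie within -1 to 1; 1 stands for 0.1 m of shift or pi rad of turn. Its arguments: {"type":"object","properties":{"motion":{"type":"array"},"fingers":{"type":"number"},"newtons":{"type":"number"}},"required":["motion"]}

```bash
mkdir -p pics; ls; cat > h.py <<'E'
import numpy as np, cv2
from cell import robot
def shot(n):
    return robot.read_camera(n)
def ray(c,u,v):
    h=c["image"].shape[0]; f=h/2/np.tan(np.radians(c["vfov"])/2)
    K=np.array([[f,0,c["cx"]],[0,f,c["cy"]],[0,0,1.]])
    p=cv2.undistortPoints(np.array([[[u,v]]],float),K,np.array([c["k1"],0,0,0,0.]))[0,0]
    # k1 forward: x_d = x(1+k1 r^2)
    d=np.array([p[0],-p[1],-1.]); E=np.array(c["extrinsics"])
    return E[:3,3],E[:3,:3]@d
def plane(c,u,v,z):
    o,d=ray(c,u,v); return o+d*(z-o[2])/d[2]
def deep(c,u,v):
    o,d=ray(c,u,v); return o+d*c["range_z"][int(v),int(u)]
E
python3 - <<'E'
from h import *
for n in ("scene","top"):
    c=shot(n); cv2.imwrite(f"pics/{n}0.png",c["image"][:,:,::-1]); np.save(n+"0.npy",c,allow_pickle=True)
    print(n,c["vfov"],c["k1"],c["cx"],c["cy"],np.round(c["extrinsics"],3).tolist())
print(robot.observe(), robot.pinch_z)
E
```

```text
pics
scene 47.94165195236259 -0.04026272913850229 278.3070822103374 212.4141467553106 [[0.247, -0.806, 0.538, 0.972], [0.969, 0.215, -0.124, -0.056], [-0.015, 0.552, 0.834, 0.843], [0.0, 0.0, 0.0, 1.0]]
top 45.878358021044725 -0.18082490370415705 287.40973735985233 210.22954240513675 [[0.009, 0.986, -0.168, 0.277], [-1.0, 0.009, -0.0, 0.049], [0.001, 0.168, 0.986, 1.273], [0.0, 0.0, 0.0, 1.0]]
{'time': 0.1, 'qpos': array([ 9.90993345e-01,  3.42624195e-01,  1.52490963e+00,  1.99345672e-05,
        1.27540312e+00, -1.46017207e-01]), 'qvel': array([-0.0012297 , -0.00018875, -0.00284237,  0.00038685,  0.00011789,
        0.00061081]), 'joint_efforts': array([ 1.99236092e-03, -4.32007492e+01, -2.44693065e+01,  7.19501940e-02,
        5.26005775e-02, -1.12368791e-04]), 'tool_pos': array([0.22044634, 0.47608041, 0.22613358]), 'tool_rot': array([-3.14026544e+00, -2.14453692e-04,  2.70780092e+00]), 'contact_force': array([-0.20164477, -0.39126522,  0.05459644]), 'torque': array([ 0.03347278, -0.04029076, -0.03189785]), 'grip_force': 0.0, 'opening': 0.09133697760736045} 0.0188
```

View pics/top0.png

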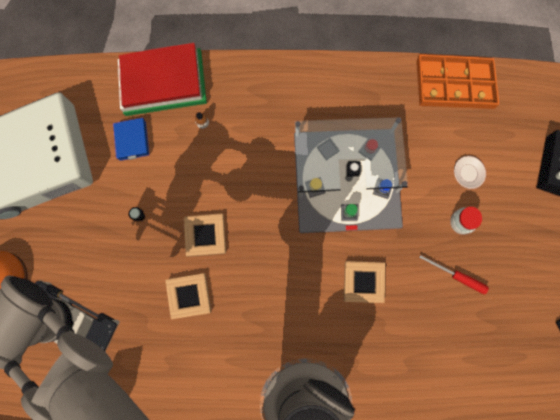

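View pics/scene0.png

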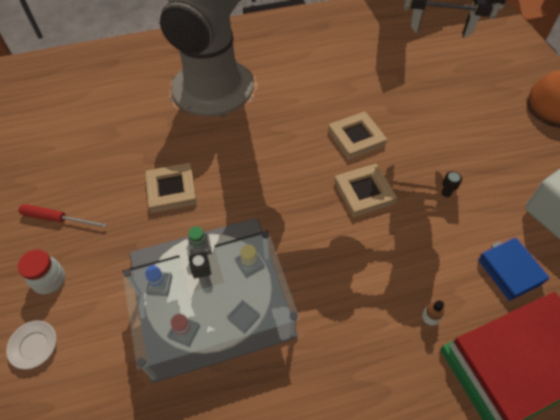

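The top view shows the carousel at about (350,178), with the red mark at (350,228), blue at (386,187), green at the front (350,210) and the knob at (354,168). The rest blocks are at (205,235), (188,296) and (365,282). The scene view agrees, and shows the knob at (200,265).

```bash
python3 - <<'E'
from h import *
c=np.load("top0.npy",allow_pickle=True).item(); s=np.load("scene0.npy",allow_pickle=True).item()
def blobs(c,lo,hi,box,amin=8):
    hsv=cv2.cvtColor(c["image"],cv2.COLOR_RGB2HSV); m=cv2.inRange(hsv,lo,hi)
    k=np.zeros_like(m); x0,y0,x1,y1=box; k[y0:y1,x0:x1]=m[y0:y1,x0:x1]
    n,l,st,ce=cv2.connectedComponentsWithStats(k)
    return [(st[i,4],ce[i],l==i) for i in range(1,n) if st[i,4]>=amin]
for name,lo,hi in (("blue",(105,120,40),(130,255,255)),("green",(50,120,40),(85,255,255)),("yellow",(20,90,60),(35,255,255)),("red",(0,130,60),(6,255,255)),("red2",(172,130,60),(180,255,255))):
    for cam,cn,box in ((c,"top",(290,115,410,240)),(s,"scene",(120,215,300,380))):
        for a,p,_ in blobs(cam,lo,hi,box): print(name,cn,a,p.round(1),"z83:",plane(cam,*p,.083).round(4),"z12:",plane(cam,*p,.012).round(4),"deep",deep(cam,*p).round(3))
# knob: dark
for cam,cn,box in ((c,"top",(335,150,370,185)),(s,"scene",(180,240,220,300))):
    for a,p,m in blobs(cam,(0,0,0),(180,255,60),box,15): print("knob",cn,a,p.round(1),plane(cam,*p,.138).round(4),deep(cam,*p).round(3),cv2.minAreaRect(np.argwhere(m)[:,::-1].astype(np.float32)))
# rest blocks: black recess and wood outline via depth height map
for cam,cn,bx in ((c,"top",(185,215,225,255)),(s,"scene",(345,170,385,205))):
    for a,p,m in blobs(cam,(0,0,0),(180,255,50),bx,60):
        pts=np.argwhere(m)[:,::-1].astype(np.float32); r=cv2.minAreaRect(pts)
        print("rest",cn,a,p.round(1),plane(cam,*p,.012).round(4))
        b=cv2.boxPoints(r); print([plane(cam,*q,.012)[:2].round(4).tolist() for q in b])
def hmap(cam,box):
    out=[]
    for v in range(box[1],box[3]):
        for u in range(box[0],box[2]):
            if cam["range_z"][v,u]>0: out.append(deep(cam,u,v))
    return np.array(out)
for cam,cn,bx in ((c,"top",(175,205,235,265)),(s,"scene",(325,155,405,225))):
    P=hmap(cam,bx); w=P[(P[:,2]>.016)&(P[:,2]<.03)]
    r=cv2.minAreaRect(w[:,:2].astype(np.float32)); print("block",cn,len(w),r)
for cam,cn,bx in ((c,"top",(335,150,370,190)),(s,"scene",(180,240,220,300))):
    P=hmap(cam,bx); w=P[(P[:,2]>.128)&(P[:,2]<.15)]
    print("knobtop",cn,len(w),w.mean(0).round(4),cv2.minAreaRect(w[:,:2].astype(np.float32)))
o=c["image"][115:240,290:410,::-1]; o2=s["image"][215:380,120:305,::-1]
a=cv2.resize(o,None,fx=3.3,fy=3.3,interpolation=2); b=cv2.resize(o2,(395,int(165*395/185)),interpolation=2)
q=np.zeros((max(a.shape[0],b.shape[0]),a.shape[1]+b.shape[1],3),np.uint8); q[:a.shape[0],:a.shape[1]]=a; q[:b.shape[0],a.shape[1]:]=b
cv2.imwrite("pics/crop1.png",q)
E
```

```text
blue top 90 [385.6 185. ] z83: [ 0.5453 -0.1933  0.083 ] z12: [ 0.5613 -0.2077  0.012 ] deep [ 0.542 -0.191  0.095]
blue scene 117 [152.2 272.1] z83: [ 0.5481 -0.1938  0.083 ] z12: [ 0.5085 -0.2066  0.012 ] deep [ 0.554 -0.192  0.094]
green top 89 [351.1 209.3] z83: [ 0.4835 -0.1062  0.083 ] z12: [ 0.4959 -0.1155  0.012 ] deep [ 0.484 -0.106  0.083]
yellow top 108 [315.6 183.5] z83: [ 0.547  -0.0196  0.083 ] z12: [ 0.5631 -0.0237  0.012 ] deep [ 0.544 -0.019  0.096]
yellow scene 15 [196.  227.1] z83: [ 0.474  -0.1026  0.083 ] z12: [ 0.4275 -0.1069  0.012 ] deep [ 0.473 -0.103  0.082]
yellow scene 158 [247.8 252.1] z83: [ 0.5519 -0.0187  0.083 ] z12: [ 0.5126 -0.0151  0.012 ] deep [ 0.561 -0.019  0.099]
red top 16 [370.9 142.8] z83: [ 0.6535 -0.1592  0.083 ] z12: [ 0.676  -0.1716  0.012 ] deep [ 0.649 -0.157  0.097]
red top 64 [351.  227.5] z83: [ 0.4386 -0.1056  0.083 ] z12: [ 0.4482 -0.1148  0.012 ] deep [ 0.449 -0.115  0.01 ]
knob top 100 [351.4 171.1] [ 0.5655 -0.1011  0.138 ] [ 0.565 -0.101  0.139] ((353.0, 170.0), (16.0, 12.0), 90.0)
knob scene 284 [200.5 266.6] [ 0.589 -0.104  
[... 225 characters left out ...]
, 0.2361], [0.3996, 0.2858]]
rest scene 339 [365.4 187.6] [0.4219 0.2671 0.012 ]
[[0.4016, 0.2432], [0.3964, 0.2954], [0.4429, 0.2898], [0.4475, 0.2389]]
block top 1034 ((0.4247329533100128, 0.2617001235485077), (0.10098972916603088, 0.09970980882644653), 5.351789951324463)
block scene 1364 ((0.4030578136444092, 0.2621128559112549), (0.1491766721010208, 0.10365951061248779), 5.893217086791992)
knobtop top 186 [ 0.5742 -0.1079  0.1378] ((0.5753340125083923, -0.10862256586551666), (0.031862493604421616, 0.03308277949690819), 1.7513505220413208)
knobtop scene 365 [ 0.5804 -0.1058  0.1381] ((0.5779216885566711, -0.10612520575523376), (0.03232617676258087, 0.03313407674431801), 89.70336151123047)
```

View pics/crop1.png

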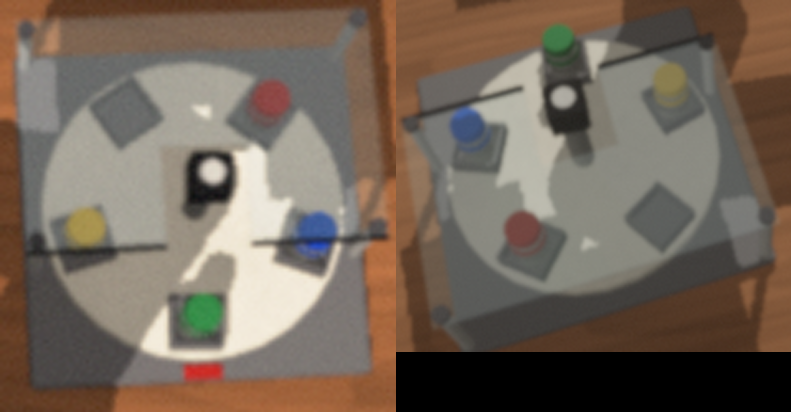

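The green objective is in the front tray. The axis is at about (0.5765, -0.1075), and the front direction is about 182.7°. Blue is at about 251°, so the turntable needs about -68°. The farthest rest block is at (0.4245, 0.263).

Emit:
move_arm([
  [-0.5,-0.33,0,0,0,0.06],
  [-0.95,-0.63,0.2,0,0,0.12],
  [-0.95,-0.63,0.2,0,0,0.18],
  [-0.95,-0.63,0.2,0,0,0.24],
  [-0.95,-0.63,0.2,0,0,0.3],
  [-0.95,-0.63,0.2,0,0,0.362],
  [-0.95,-0.63,0.2,0,0,0.362],
], fingers=0.4, newtons=30)

```text
time: 0.98
tool_pos: [0.2802, 0.3791, 0.2065]
tool_rot: [-3.141, 0.0, 1.572]
contact_force: [-0.2, -0.1, -0.7]
opening: 0.0644
grip_force: 0.0
```

```bash
cat >> h.py <<'E'
from scipy.spatial.transform import Rotation as Ro
def go(x,y,z,yaw_deg):
    s=robot.observe(); R=Ro.from_euler("xyz",s["tool_rot"]); T=Ro.from_euler("xyz",[np.pi,0,np.radians(yaw_deg)])
    print("t",round(s["time"],2),"at",s["tool_pos"].round(4),s["tool_rot"].round(3),"F",s["contact_force"].round(1),"open",round(s["opening"],4),"grip",round(s["grip_force"],1))
    print("shift",(R.inv().apply(np.array([x,y,z])-s["tool_pos"])*10).round(3),"turn",((R.inv()*T).as_rotvec()/np.pi).round(4))
E
python3 -c "
from h import *
go(.5765,-.1075,.165,90)"
```

```text
t 0.97 at [0.2802 0.3791 0.2065] [-3.141  0.     1.572] F [-0.2 -0.1 -0.7] open 0.0644 grip 0.0
shift [-4.868  2.959  0.415] turn [-0.0001  0.0001  0.0002]
```

Emit:
move_arm([
  [-0.5,0.3,0,0,0,0],
  [-1,0.6,0,0,0,0],
  [-1,0.6,0,0,0,0],
])

```text
time: 1.35
tool_pos: [0.3419, 0.2766, 0.2066]
tool_rot: [3.141, 0.001, 1.569]
contact_force: [0.0, 0.3, 0.2]
opening: 0.0648
grip_force: 0.0
```

Emit:
move_arm([
  [-0.5,0.3,0,0,0,0],
  [-1,0.6,0,0,0,0],
  [-1,0.6,0,0,0,0],
])

```text
time: 1.72
tool_pos: [0.4018, 0.1773, 0.2066]
tool_rot: [3.141, 0.0, 1.569]
contact_force: [-0.3, 0.9, 0.5]
opening: 0.0642
grip_force: 0.0
```

Emit:
move_arm([
  [-0.5,0.3,0,0,0,0],
  [-1,0.6,0,0,0,0],
  [-1,0.6,0,0,0,0],
])

```text
time: 2.1
tool_pos: [0.4615, 0.0781, 0.2064]
tool_rot: [3.141, -0.0, 1.569]
contact_force: [-0.1, 0.6, -0.1]
opening: 0.0641
grip_force: 0.0
```

Emit:
move_arm([
  [-0.5,0.3,0,0,0,0],
  [-1,0.6,0,0,0,0],
  [-1,0.6,0,0,0,0],
])

```text
time: 2.48
tool_pos: [0.5213, -0.0212, 0.2062]
tool_rot: [-3.141, -0.0, 1.57]
contact_force: [-0.5, 0.5, -0.6]
opening: 0.064
grip_force: 0.0
```

Emit:
move_arm([
  [-0.5,0.3,0,0,0,0],
  [-0.87,0.56,0.3,0,0,0],
  [-0.87,0.56,0.3,0,0,0],
  [-0.87,0.56,0.3,0,0,0],
  [-0.87,0.56,0.3,0,0,0],
])

```text
time: 3.1
tool_pos: [0.5762, -0.1057, 0.1778]
tool_rot: [3.14, -0.0, 1.573]
contact_force: [-0.6, -0.1, 0.3]
opening: 0.0645
grip_force: 0.0
```

```bash
python3 -c "
from h import *
go(.5765,-.1075,.107,90)"
```

```text
t 3.1 at [ 0.5762 -0.1057  0.1778] [ 3.14  -0.     1.573] F [-0.6 -0.1  0.3] open 0.0645 grip 0.0
shift [-0.018  0.002  0.708] turn [ 0.0004 -0.      0.0007]
```

Emit:
move_arm([
  [-0.02,0,0.3,0,0,0],
  [-0.02,0,0.55,0,0,0],
  [-0.02,0,0.72,0,0,0],
  [-0.02,0,0.72,0,0,0],
  [-0.02,0,0.72,0,0,0],
])

```text
time: 3.72
tool_pos: [0.5768, -0.1093, 0.1062]
tool_rot: [3.14, 0.0, 1.571]
contact_force: [0.1, 0.1, 0.0]
opening: 0.0642
grip_force: 0.0
```

Emit:
move_arm([
  [0,0,0,0,0,0],
  [0,0,0,0,0,0],
  [0,0,0,0,0,0],
  [0,0,0,0,0,0],
  [0,0,0,0,0,0],
], fingers=-1, newtons=25)

```text
time: 4.35
tool_pos: [0.5765, -0.1098, 0.1049]
tool_rot: [3.141, 0.0, 1.57]
contact_force: [1.5, -0.4, 1.1]
opening: 0.0317
grip_force: 25.0
```

Emit:
move_arm([
  [0,0,0,0,0,0.015],
  [0,0,0,0,0,0.045],
  [0,0,0,0,0,0.08],
  [0,0,0,0,0,0.115],
  [0,0,0,0,0,0.15],
  [0,0,0,0,0,0.19],
  [0,0,0,0,0,0.23],
  [0,0,0,0,0,0.27],
  [0,0,0,0,0,0.31],
  [0,0,0,0,0,0.345],
  [0,0,0,0,0,0.368],
  [0,0,0,0,0,0.378],
])

```text
time: 5.85
tool_pos: [0.5734, -0.1078, 0.1048]
tool_rot: [-3.136, 0.005, 0.382]
contact_force: [-11.4, 7.4, 9.1]
opening: 0.0321
grip_force: 25.0
```

Emit:
move_arm([
  [0,0,0,0,0,0],
  [0,0,0,0,0,0],
])

```text
time: 6.1
tool_pos: [0.5734, -0.1078, 0.1047]
tool_rot: [-3.136, 0.005, 0.384]
contact_force: [-11.6, 8.0, 8.3]
opening: 0.032
grip_force: 25.0
```

```bash
python3 -c "
from h import *
go(.5765,-.1075,.107,90)
q=[]
for n,b in (('top',(290,115,410,240)),('scene',(120,195,300,375))):
    c=shot(n);im=c['image'][b[1]:b[3],b[0]:b[2],::-1];q.append(cv2.resize(im,(390,400),interpolation=2))
    hsv=cv2.cvtColor(c['image'],cv2.COLOR_RGB2HSV);m=cv2.inRange(hsv,(105,120,40),(130,255,255))
    k=m*0;k[b[1]:b[3],b[0]:b[2]]=m[b[1]:b[3],b[0]:b[2]];N,l,st,ce=cv2.connectedComponentsWithStats(k)
    for i in range(1,N):
        if st[i,4]>8: print(n,st[i,4],ce[i],plane(c,*ce[i],.083))
cv2.imwrite('pics/turn.png',np.hstack(q))
"
```

```text
t 6.1 at [ 0.5734 -0.1078  0.1047] [-3.136  0.005  0.384] F [-11.6   8.    8.3] open 0.032 grip 25.0
shift [ 0.03   0.009 -0.023] turn [-2.300e-03  3.000e-04 -3.779e-01]
```

View pics/turn.png

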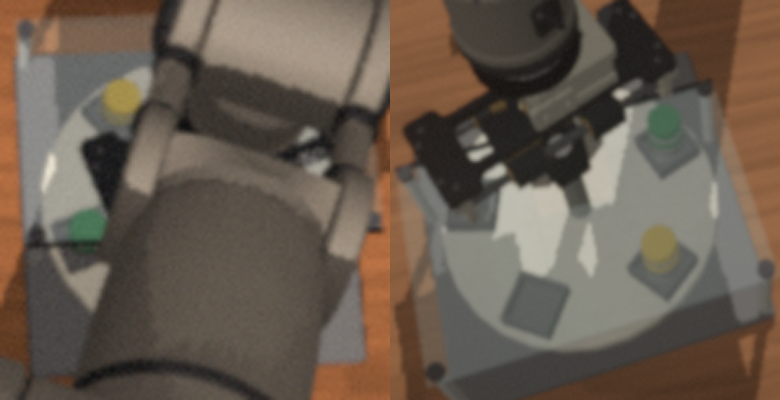

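The turntable has turned: green is now at the left, yellow at the back left, and blue is hidden by the arm. I'll release, raise, and move aside to look.

Emit:
move_arm([
  [0,0,0,0,0,0],
  [0,0,0,0,0,0],
  [0,0,0,0,0,0],
  [0,0,-0.3,0,0,0],
  [0,0,-0.8,0,0,0],
  [0,0,-1,0,0,0],
], fingers=0.4)

```text
time: 6.95
tool_pos: [0.5775, -0.1103, 0.2078]
tool_rot: [3.139, -0.004, 0.383]
contact_force: [0.7, 1.2, 0.6]
opening: 0.0642
grip_force: 0.0
```

Emit:
move_arm([
  [-0.2,-0.5,0,0,0,0.06],
  [-0.3,-1,0,0,0,0.11],
  [-0.3,-1,0,0,0,0.11],
])

```text
time: 7.32
tool_pos: [0.5095, -0.0261, 0.2051]
tool_rot: [-3.141, 0.0, 0.039]
contact_force: [0.6, -0.1, 0.2]
opening: 0.0643
grip_force: 0.0
```

Emit:
move_arm([
  [-0.3,-0.5,0,0,0,0],
  [-0.6,-1,0,0,0,0],
  [-0.6,-1,0,0,0,0],
])

```text
time: 7.7
tool_pos: [0.4462, 0.0713, 0.205]
tool_rot: [-3.141, 0.0, 0.042]
contact_force: [1.6, -0.6, 0.2]
opening: 0.064
grip_force: 0.0
```

```bash
cat > look.py <<'E'
from h import *
import sys
q=[]
for n,b in (('top',(290,115,410,240)),('scene',(120,195,300,375))):
    c=shot(n);im=c['image'][b[1]:b[3],b[0]:b[2],::-1];q.append(cv2.resize(im,(390,400),interpolation=2))
    hsv=cv2.cvtColor(c['image'],cv2.COLOR_RGB2HSV);m=cv2.inRange(hsv,(105,120,40),(130,255,255))
    k=m*0;k[b[1]:b[3],b[0]:b[2]]=m[b[1]:b[3],b[0]:b[2]];N,l,st,ce=cv2.connectedComponentsWithStats(k)
    for i in range(1,N):
        if st[i,4]>8:
            v,u=np.nonzero(l==i); P=np.array([deep(c,a,d) for a,d in zip(u,v)]); T=P[P[:,2]>.078]
            print(n,st[i,4],ce[i],plane(c,*ce[i],.079).round(4),"top pts",len(T),T.mean(0).round(4) if len(T) else 0)
cv2.imwrite(sys.argv[1],np.hstack(q))
go(.483,-.109,.14,0)
E
python3 look.py pics/t2.png
```

```text
top 123 [353.41463415 209.41463415] [ 0.4839 -0.1125  0.079 ] top pts 104 [ 0.4836 -0.1134  0.0833]
scene 161 [192.26086957 234.39751553] [ 0.4856 -0.1122  0.079 ] top pts 156 [ 0.4942 -0.1113  0.0933]
t 7.8 at [0.4483 0.0692 0.2051] [ 3.141e+00 -2.000e-03  3.900e-02] F [ 0.9 -0.2  0.1] open 0.064 grip 0.0
shift [0.275 1.794 0.652] turn [ 0.0002 -0.0005  0.0125]
```

View pics/t2.png

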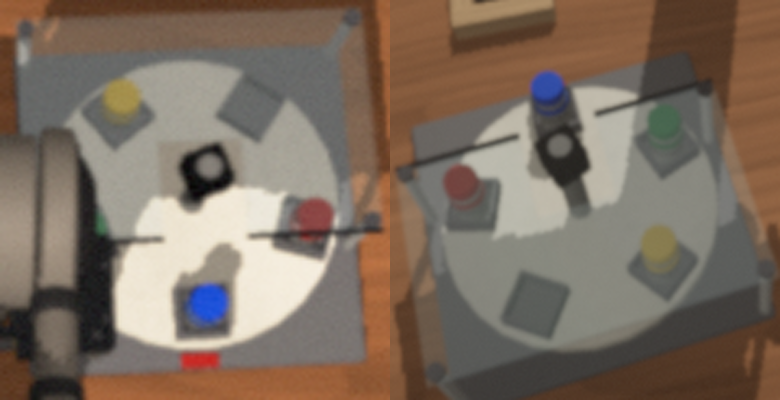

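Blue is in its tray at the front, at left-panel pixel (207,305), in line with the red mark at (200,360). The others stand in their trays. Next I'll move over blue.

Emit:
move_arm([
  [0.15,0.5,0,0,0,0],
  [0.29,0.93,0,0,0,0],
  [0.29,0.93,0,0,0,0],
])

```text
time: 8.18
tool_pos: [0.4816, -0.0265, 0.2044]
tool_rot: [3.141, -0.001, 0.032]
contact_force: [0.3, -0.5, -0.2]
opening: 0.064
grip_force: 0.0
```

Emit:
move_arm([
  [0,0.5,0,0,0,0],
  [0,0.9,0.3,0,0,0],
  [0,0.9,0.6,0,0,0],
  [0,0.9,0.6,0,0,0],
  [0,0.9,0.6,0,0,0],
])

```text
time: 8.8
tool_pos: [0.4839, -0.1124, 0.1456]
tool_rot: [3.141, -0.001, 0.038]
contact_force: [0.1, 0.5, 0.5]
opening: 0.0641
grip_force: 0.0
```

```bash
python3 -c "
from h import *
go(.4845,-.1125,.049,2.4)"
```

```text
t 8.8 at [ 0.4839 -0.1124  0.1456] [ 3.141e+00 -1.000e-03  3.800e-02] F [0.1 0.5 0.5] open 0.0641 grip 0.0
shift [0.005 0.001 0.966] turn [ 0.0001 -0.0004 -0.0013]
```

Emit:
move_arm([
  [0,0,0.3,0,0,0],
  [0,0,0.6,0,0,0],
  [0,0,0.8,0,0,0],
  [0,0,0.92,0,0,0],
  [0,0,0.97,0,0,0],
  [0,0,0.97,0,0,0],
  [0,0,0.97,0,0,0],
])

```text
time: 9.68
tool_pos: [0.4837, -0.1125, 0.0485]
tool_rot: [3.141, -0.001, 0.038]
contact_force: [0.1, 0.4, 0.1]
opening: 0.0644
grip_force: 0.0
```

Emit:
move_arm([
  [0,0,0,0,0,0],
  [0,0,0,0,0,0],
  [0,0,0,0,0,0],
  [0,0,0,0,0,0],
  [0,0,0,0,0,0],
  [0,0,0,0,0,0],
  [0,0,0,0,0,0],
], fingers=-1, newtons=20)

```text
time: 10.55
tool_pos: [0.4832, -0.1123, 0.0477]
tool_rot: [3.142, -0.0, 0.038]
contact_force: [-0.6, -1.4, 1.0]
opening: 0.0291
grip_force: 20.0
```

Emit:
move_arm([
  [0,0,-0.1,0,0,0],
  [0,0,-0.3,0,0,0],
  [0,0,-0.6,0,0,0],
  [0,0,-0.95,0,0,0],
  [0,0,-0.95,0,0,0],
])

```text
time: 11.18
tool_pos: [0.4847, -0.1129, 0.1455]
tool_rot: [3.139, -0.006, 0.038]
contact_force: [0.4, -0.1, -1.5]
opening: 0.0298
grip_force: 20.0
```

Emit:
move_arm([
  [-0.1,-0.3,0,0,0,0],
  [-0.2,-0.7,0,0,0,0],
  [-0.3,-1,0,0,0,0],
  [-0.3,-1,0,0,0,0],
])

```text
time: 11.68
tool_pos: [0.4479, -0.0118, 0.1419]
tool_rot: [-3.141, 0.002, 0.04]
contact_force: [-0.0, -0.5, -0.8]
opening: 0.0296
grip_force: 20.0
```

Emit:
move_arm([
  [-0.1,-0.4,0,0,0,0],
  [-0.2,-0.8,0,0,0,0],
  [-0.2,-1,0,0,0,0],
  [-0.2,-1,0,0,0,0],
])

```text
time: 12.18
tool_pos: [0.4257, 0.0861, 0.1423]
tool_rot: [3.142, 0.0, 0.039]
contact_force: [0.3, -0.2, -0.8]
opening: 0.0291
grip_force: 20.0
```

Emit:
move_arm([
  [0,-0.4,0,0,0,0],
  [0,-0.8,0,0,0,0],
  [0,-1,0,0,0,0],
  [0,-1,0,0,0,0],
])

```text
time: 12.68
tool_pos: [0.4223, 0.1855, 0.1423]
tool_rot: [3.141, 0.0, 0.039]
contact_force: [0.3, -1.3, -2.0]
opening: 0.0297
grip_force: 20.0
```

```bash
python3 -c "
from h import *
go(.4245,.2635,.08,2.2)"
```

```text
t 12.68 at [0.4223 0.1855 0.1423] [3.141 0.    0.039] F [ 0.3 -1.3 -2. ] open 0.0297 grip 20.0
shift [ 0.052 -0.779  0.623] turn [0.0001 0.0001 0.0001]
```

Emit:
move_arm([
  [0.02,-0.4,0,0,0,0],
  [0.05,-0.78,0,0,0,0],
  [0.05,-0.78,0.3,0,0,0],
  [0.05,-0.78,0.6,0,0,0],
  [0.05,-0.78,0.6,0,0,0],
  [0.05,-0.78,0.6,0,0,0],
  [0.05,-0.78,0.6,0,0,0],
])

```text
time: 13.55
tool_pos: [0.4251, 0.2636, 0.084]
tool_rot: [-3.141, -0.002, 0.037]
contact_force: [-0.6, 0.3, -0.6]
opening: 0.0295
grip_force: 20.0
```

```bash
python3 -c "
from h import *
q=[]
for n,b in (('top',(160,190,250,280)),('scene',(310,130,420,240))):
    c=shot(n);q.append(cv2.resize(c['image'][b[1]:b[3],b[0]:b[2],::-1],(390,390),interpolation=2))
cv2.imwrite('pics/rest.png',np.hstack(q))
go(.4245,.2635,.032,2.2)"
```

```text
t 13.65 at [0.4247 0.2637 0.0837] [-3.141e+00 -2.000e-03  3.700e-02] F [ 0.4  0.5 -1.1] open 0.0296 grip 20.0
shift [-0.004  0.003  0.517] turn [-0.0002 -0.0006 -0.0004]
```

View pics/rest.png

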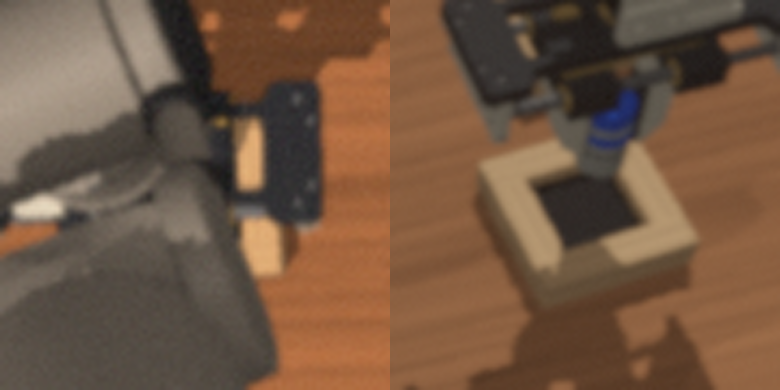

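The blue objective is held upright above the recess in the scene crop, at (600,150). I'll lower it until it touches.

Emit:
move_arm([
  [0,0,0.2,0,0,0],
  [0,0,0.38,0,0,0],
  [0,0,0.46,0,0,0],
  [0,0,0.49,0,0,0],
  [0,0,0.5,0,0,0],
  [0,0,0.5,0,0,0],
])

```text
time: 14.4
tool_pos: [0.4244, 0.2639, 0.0332]
tool_rot: [-3.141, -0.001, 0.037]
contact_force: [-0.8, 0.5, -1.1]
opening: 0.0291
grip_force: 20.0
```

Emit:
move_arm([
  [0,0,0.01,0,0,0],
  [0,0,0.02,0,0,0],
  [0,0,0.025,0,0,0],
  [0,0,0.025,0,0,0],
])

```text
time: 14.9
tool_pos: [0.4242, 0.2638, 0.0307]
tool_rot: [-3.141, -0.0, 0.038]
contact_force: [-0.4, -1.4, 5.3]
opening: 0.0297
grip_force: 20.0
```

Contact at the expected height, so I'll release gently and retreat.

Emit:
move_arm([
  [0,0,0,0,0,0],
  [0,0,0,0,0,0],
  [0,0,0,0,0,0],
  [0,0,0,0,0,0],
  [0,0,-0.2,0,0,0],
  [0,0,-0.5,0,0,0],
  [0,0,-0.9,0,0,0],
  [0,0,-1,0,0,0],
], fingers=0.5)

```text
time: 15.9
tool_pos: [0.4253, 0.2643, 0.1325]
tool_rot: [-3.14, -0.004, 0.038]
contact_force: [-0.8, -0.8, -1.6]
opening: 0.0689
grip_force: 0.0
```

Emit:
move_arm([
  [0,0.4,-0.3,0,0,0],
  [0,0.9,-0.5,0,0,0],
  [0,1,-0.5,0,0,0],
  [0,1,-0.5,0,0,0],
])

```text
time: 16.4
tool_pos: [0.4275, 0.1635, 0.1795]
tool_rot: [-3.141, 0.001, 0.036]
contact_force: [-0.5, 0.3, 0.6]
opening: 0.0688
grip_force: 0.0
```

```bash
python3 -c "
from h import *
c=shot('scene');cv2.imwrite('pics/end.png',cv2.resize(c['image'][100:400,100:450,::-1],(700,600)))
go(.4245,.2635,.032,2.2)"
```

```text
t 16.45 at [0.4274 0.1641 0.1793] [-3.141e+00  2.000e-03  3.700e-02] F [ 0.5  0.2 -0. ] open 0.0692 grip 0.0
shift [ 0.01  -0.994  1.473] turn [-0.0001  0.0005 -0.0005]
```

View pics/end.png

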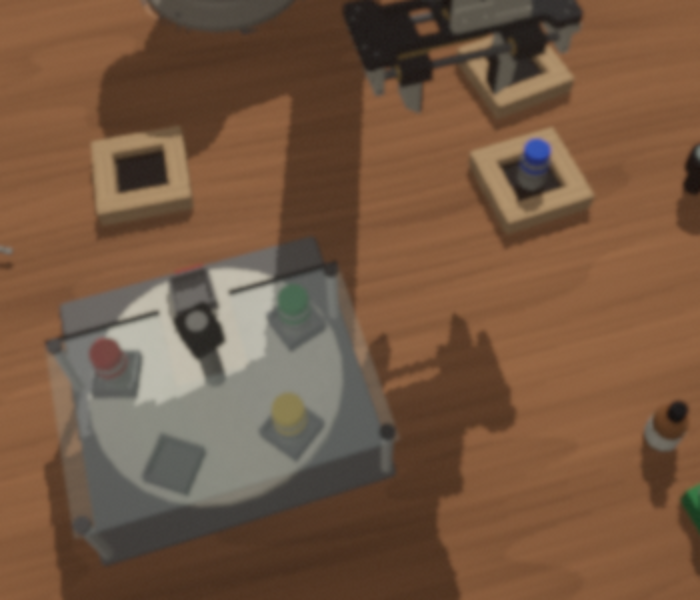

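The blue objective stands upright in the recess of the far rest block at (533,165). Red, green and yellow still stand in their trays.

```bash
python3 -c "
from cell import robot
print(robot.hand_in())"
```

```text
the job is handed in; nothing more can be done
None
```

The blue objective stands upright in the recess of the far rest block with the gripper clear, the other three are still in their trays, and the job was handed in at about 16.5 s.

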